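# Rinse a wear-debris slide and present it over the light panel

## Robot

A 7-joint arm with a two-finger parallel gripper is mounted at the origin on a cart in front of the work surface, level with it; the furniture and walls round the work are solid. World frame = base frame: x ahead of the robot, y to its left, z up, the work surface at z = 0. Lengths are in m, angles in rad, forces in N, time in s.
With the tool pointing down it reaches from about 0.425 to 0.925 m from the base axis. Payload 6.8 kg.
Tool frame: the origin (TCP) lies between the finger pads; the fingertips stand r.tcp_to_tips ahead of it and the grasp point (between the pads) lies 3 mm ahead of it (r.tcp_to_tips is the distance from the TCP to the fingertips, in m); z points along the fingers, y is the line along which they close (so a half turn about z gives the same grasp; the last joint's range is limited). The gripper opens to 85 mm and grips with 20 to 120 N. Pads are 22 mm wide; open, the fingers measure 114 mm over their backs; the gripper's body (76 mm by 85 mm) begins 54 mm behind the grasp point. The pads swing forward as they close: fully open they stand 13 mm farther back than shut.
Start: joints at [1.045, 0.477, 0.022, 1.555, -0.011, 1.109, -0.083], TCP at [0.274, -0.617, 0.253] pointing down, gripper open.
Joint ranges: [-2.96, 2.96], [-0.34, 2.1], [-1.41, 1.46], [0.24, 2.44], [-1.37, 4.51], [0.17, 1.92], [-2.96, 2.96]. Speed limits (rad/s): [2.39, 2.39, 3.14, 3.14, 3.14, 3.14, 3.14].

## Interface

Orientations are given as a rotation vector (axis times angle).
In Python, from bench import r gives the robot as it stands. The module is installed in compiled form; this text tells all that it offers.
- The arm moves only by the tool step_arm, never from a script. Its argument "moves" is a list of rows, each an object of numbers: "rx", "ry", "rz": the turn, a rotation vector about the tool's x, y, z in degrees; "dx", "dy", "dz": the shift along the tool's x, y, z in mm; "gripper": the opening, from -1 (shut) to 1 (fully open). In form: [{"rx": .., "ry": .., "rz": .., "dx": .., "dy": .., "dz": .., "gripper": ..}, ...]. A call has 1 to 20 rows; each row shifts and turns the commanded pose from where the row before left it, along the tool's axes as they then stand; what a row does not reach is not made up. A row lasts 1/8 s, in which the tool goes at most 62.5 mm and 10.7 degrees, less where a joint would pass 70% of its speed; a pose out of reach is approached as far as the arm can. A call is refused whole if a number of a shift passes 62.5 or a number of a turn 10.7, either way. A call with a gripper value outside its range is refused whole. The fingers move at their own pace and stop on an object; "grip_force" is the grip in N (left out, the last holds). Time passes only in rows, so rows that do not move let the fingers close. It gives the time, the measured TCP pose, the force, the opening and the grip force at its end, in the units of the state.
- r.get_obs(): the state, without advancing time (a new reading comes with each control period).
- r.grab_frame(name): name is "scene" or "top" or "wrist"; returns the picture (480x640x3 uint8, blue, green, red); there is no depth.
- r.camera_info(name): a dict with "mtx" (3x3 intrinsics, pixels), "rvec" (rotation vector, rad) and "tvec" (3), from world to camera coordinates, as OpenCV has them. Camera axes: x right, y down, z forward; pixel columns grow to the right and rows downward; lengths in m; the calibration is good to about 2 mm. The wrist camera is an equidistant fisheye: a pixel r from the principal point sees the ray r / f radians off the axis. A picture is of the moment at which its call begins: read the wrist's pose just before it. camera_info takes no time and is no camera call; for the wrist camera it gives the pose at the moment of the call.
- r.hand_in(): hands the job in; it is judged then, once.
The state is a dict: "clock": time; "joints": joint angles; "qvel": joint speeds; "tau": joint torques, N m; "tcp_pos": TCP position; "orientation": TCP orientation; "contact_force": force on the tool from outside, world axes, zero at the start; "moment": the same for the moment, N m; "grip_width": finger opening in m; "gripper_force": force on a finger pad.
Only numpy, scipy, OpenCV 4.12 (cv2) and the standard library are available. Lean on these libraries where they do the work, as an engineer would, in place of code of your own. Each camera call takes 0.05 s, during which the arm holds its last target. There are 200 camera calls.

## Task

Rinse the glass wear-debris slide where it lies on its post: press the spray can's red cap all the way down for a moment and let it spring back up. Then find the slide's frosted end (the end with the small corner notch), pick the slide up by its clear part without the fingers touching the frosted end, and present it label side up about 15 cm above the middle of the light panel, its length square to the panel's black bar, frosted end on the side of the bar and tipped up about 30 degrees as on a lectern. Finish while still holding it there, and leave the loose things around alone.

Things in the scene. Friction and masses are not known exactly. Their poses are not given: they have to be found in the camera images.
- rinse_station: fixed blue foot plate 100 x 330 x 8 mm with a round slide post (head 34 mm across, top 40 mm above the bench) and, 220 mm from it along this body's -y, a yellow spray can (52 mm across; clamp 60 mm) whose nozzle looks along +y at the post. Origin on the bench under the post's axis, z up.
- cap_top (a point): centre of the top of the can's red spray cap (29 mm across, 16 mm high), 136 mm above the bench when up. The cap goes straight down.
- spray_cap (a joint): travel of the spray cap: 0 up, 0.007 m fully down; a spring returns it (1.5 N to start it, 5 N fully down).
- slide: glass slide 100 x 36 x 5 mm, about 50 g, lying loose with its middle on the post, label side up, its frosted end pointing left, right or ahead. Origin at its centre (half-way up); x along its length to the frosted end, z out of the label side. Frosted (whitish, blue line): x = +22 to +50 mm, with a 10 x 10 mm notch in the corner at +x +y. The rest is clear greenish glass with dark specks. Its long edges, 36 mm apart, are free to grip.
- frosted_end (a point): middle of the slide's frosted short edge, on the slide's x axis 50 mm from its centre, half-way through its thickness.
- light_panel: grey light panel with a white face, 150 (x) x 140 (y) x 10 mm, fixed flat on the bench; origin at the middle of its underside, z up. A black bar along its y, 12 mm wide and rising to 19 mm above the bench, lies near its +x edge, 64 mm from the middle. The +x side is the one away from the robot.
- oil_seal: bystander: copper-coloured oil seal ring, 67 mm across, 16 mm high, loose; origin at the centre of its underside. Leave alone.
- pressure_switch: bystander: brass and black sender unit, 25 x 48 x 22 mm, loose; origin at the centre of its underside. Leave alone.
- marker_pen: bystander: blue marker pen, 14 x 138 x 14 mm, length along its y, loose; origin at the centre of its underside. Leave alone.
- cross_shaft: bystander: short steel shaft, 19 x 60 x 19 mm, length along its y, loose; origin at the centre of its underside. Leave alone.
Things that resemble listed ones, but are neither listed nor needed, are in the scene too. What is shaped like the slide but purple is not meant.

How it is judged:
By the outcome, as a careful person would: the job done as asked, in the order asked, and still so for the second after the job is handed in, while the arm keeps its last pose, push and grip.
It also fails if it takes over 45 s, if anything falls off the work surface, if the arm or the gripper's body presses on something with over 40 N, if the wrist force passes 120 N, or if a joint passes its speed limit or range.

## Working session

There is one attempt and no reset: what is moved stays moved. The work goes in short steps, Python scripts to look and compute and a tool call to move; the robot and the scene stay as the last step left them, time stands still between calls to the robot, and variables do not carry over. Pictures are saved under pics/ and viewed, at most 10 in all, crops included, and the job is handed in when it is done.

Besides the shell and the picture viewer there is one more tool, called after "Call:" as name([rows], argument=value, ...), one row to a line, values as JSON. step_arm: Moves the arm, as the interface text tells. Its arguments: {"type":"object","properties":{"moves":{"type":"array","items":{"type":"object","properties":{"rx":{"type":"number"},"ry":{"type":"number"},"rz":{"type":"number"},"dx":{"type":"number"},"dy":{"type":"number"},"dz":{"type":"number"},"gripper":{"type":"number"}}}},"grip_force":{"type":"number"}},"required":["moves"]}

```bash
mkdir -p pics; python3 - <<'E'
from bench import r
import cv2,numpy as np
for n in ["scene","top"]:
    cv2.imwrite(f"pics/{n}0.png",r.grab_frame(n)); i=r.camera_info(n)
    R=cv2.Rodrigues(np.array(i["rvec"]))[0]; print(n,i["mtx"],-R.T@np.array(i["tvec"]).ravel(),R[2])
print(r.tcp_to_tips); print(r.get_obs())
E
```

```text
scene [[471.08830008   0.         320.18267525]
 [  0.         471.08830008 233.68650991]
 [  0.           0.           1.        ]] [-0.18630406  0.50444936  0.7154927 ] [ 0.72825632 -0.39187927 -0.56220403]
top [[562.43517321   0.         337.0126141 ]
 [  0.         562.43517321 240.32041921]
 [  0.           0.           1.        ]] [0.31210846 0.07470317 1.3054955 ] [ 0.21576648  0.0046112  -0.97643411]
0.022
{'clock': 0.1, 'joints': array([ 1.04489093,  0.47772738,  0.02235507,  1.55635283, -0.01148797,
        1.10932185, -0.08308479]), 'qvel': array([-0.00053216, -0.00303936, -0.00016945, -0.00257486, -0.00259882,
        0.00019767,  0.00146195]), 'tau': array([ 3.10364587e-03, -5.97758460e+01,  1.61282770e+00, -2.81954098e+01,
        1.27027952e-02,  4.99936737e-03, -3.21406458e-05]), 'tcp_pos': array([ 0.27366159, -0.61648367,  0.25241639]), 'orientation': array([-3.07170685e+00, -6.51235672e-01,  7.59299478e-04]), 'contact_force': array([-0.35040884,  0.05465972, -0.1499167 ]), 'moment': array([ 0.00835491,  0.00674898, -0.08312253]), 'gripper_force': 0.0, 'grip_width': 0.08529213428388609}
```

View pics/scene0.png

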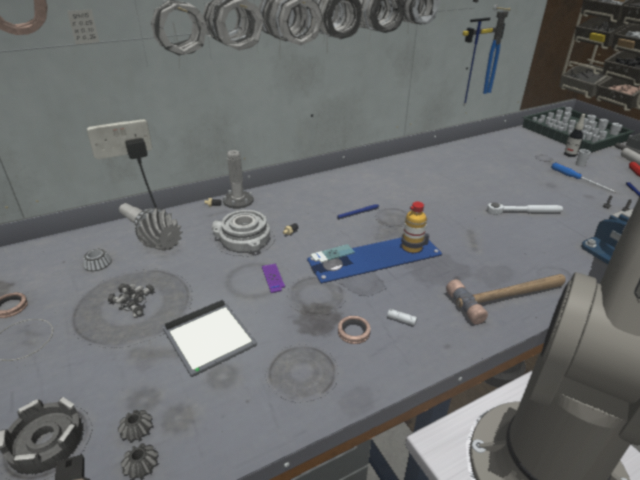

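View pics/top0.png

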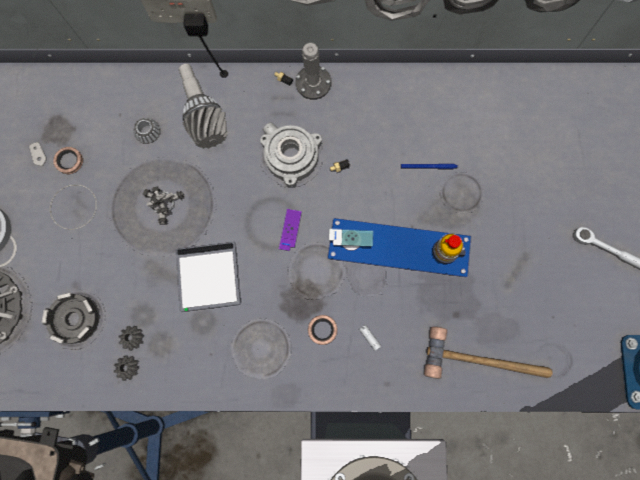

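The top view shows the can's red cap at about (453,242), the slide at about (351,238) with its frosted white end on the left (~335), the panel at about (209,276) with its bar on the far side, and a purple decoy at (290,230). Next I'll measure these.

```bash
cat > h.py <<'E'
from bench import r
import cv2,numpy as np
from scipy.spatial.transform import Rotation as Ro
def cast(n,px,z,i=None):
    i=i or r.camera_info(n); R=cv2.Rodrigues(np.array(i["rvec"]))[0]; c=-R.T@np.array(i["tvec"]).ravel(); K=np.array(i["mtx"])
    p=np.atleast_2d(np.array(px,float)); u=(p-[K[0,2],K[1,2]])/[K[0,0],K[1,1]]
    if n=="wrist":
        t=np.linalg.norm(u,axis=1,keepdims=True); d=np.c_[u/np.maximum(t,1e-9)*np.sin(t),np.cos(t)]
    else: d=np.c_[u,np.ones(len(u))]
    w=d@R; return c+w*((z-c[2])/w[:,2])[:,None]
def blob(m,near=None):
    cs=cv2.findContours(m.astype(np.uint8)*255,cv2.RETR_EXTERNAL,cv2.CHAIN_APPROX_NONE)[0]
    return max(cs,key=cv2.contourArea)
def cen(c):
    m=cv2.moments(c); return np.array([m["m10"],m["m01"]])/m["m00"]
E
python3 - <<'E'
from h import *
im=cv2.imread("pics/top0.png"); hs=cv2.cvtColor(im,cv2.COLOR_BGR2HSV); H,S,V=[hs[...,k].astype(int) for k in range(3)]
def win(m,x0,x1,y0,y1):
    o=np.zeros_like(m); o[y0:y1,x0:x1]=m[y0:y1,x0:x1]; return o
red=blob(win(((H<6)|(H>174))&(S>150)&(V>100),430,475,225,270)); print("cap",cen(red),cv2.contourArea(red),cast("top",cen(red),.134))
for n,m in (("clear",(H>75)&(H<100)&(S>40)&(V>90)),("frost",(S<40)&(V>185))):
    c=blob(win(m,322,385,220,258)); b=cv2.boxPoints(cv2.minAreaRect(c)); print(n,cen(c),cast("top",cen(c),.045),"\n",cast("top",b,.045).round(4))
c=blob(win((V>180)&(S<40),170,250,230,320)); b=cv2.boxPoints(cv2.minAreaRect(c)); print("white",cast("top",b,.01).round(4))
c=blob(win((V<60),170,250,230,320)); b=cv2.boxPoints(cv2.minAreaRect(c)); print("bar",cast("top",b,.019).round(4))
c=blob(win((H>105)&(H<120)&(S>150),310,480,210,285)); b=cv2.boxPoints(cv2.minAreaRect(c)); print("plate",cast("top",b,.008).round(4))
print(Ro.from_rotvec(r.get_obs()["orientation"]).as_matrix().round(3))
cv2.imwrite("pics/c0.png",cv2.resize(im[210:290,320:480],None,fx=5,fy=5,interpolation=cv2.INTER_CUBIC))
E
```

```text
cap [453.73925926 241.10814815] 112.5 [[ 0.56983227 -0.16847968  0.134     ]]
clear [356.64471545 237.57804878] [[0.59720118 0.03557389 0.045     ]] 
 [[6.150e-01 6.920e-02 4.500e-02]
 [6.152e-01 1.000e-04 4.500e-02]
 [5.799e-01 5.000e-04 4.500e-02]
 [5.797e-01 6.920e-02 4.500e-02]]
frost [335.4541387  236.18120805] [[0.60038241 0.08426988 0.045     ]] 
 [[0.6173 0.0992 0.045 ]
 [0.6174 0.0715 0.045 ]
 [0.582  0.0715 0.045 ]
 [0.582  0.099  0.045 ]]
white [[0.5567 0.4578 0.01  ]
 [0.5726 0.328  0.01  ]
 [0.4548 0.3092 0.01  ]
 [0.4394 0.4366 0.01  ]]
bar [[0.5734 0.4533 0.019 ]
 [0.5899 0.3271 0.019 ]
 [0.5788 0.3252 0.019 ]
 [0.5623 0.4512 0.019 ]]
plate [[ 0.5559  0.1028  0.008 ]
 [ 0.6535  0.091   0.008 ]
 [ 0.61   -0.2376  0.008 ]
 [ 0.5138 -0.2207  0.008 ]]
[[ 0.914  0.406 -0.001]
 [ 0.406 -0.914  0.001]
 [-0.    -0.002 -1.   ]]
```

View pics/c0.png

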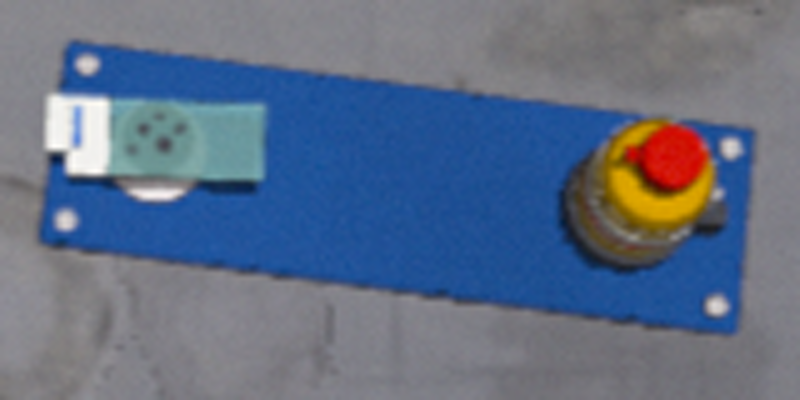

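The slide lies along world +y with its frosted end on the robot's left, label up, and its middle on the post. First I'll move above the cap with the fingers shut.

Call:
step_arm([
  {"dx": 20,"dy": -13,"gripper": -1},
  {"dx": 43.3,"dy": -27.7},
  {"dx": 43.3,"dy": -27.7},
  {"dx": 43.3,"dy": -27.7},
  {"dx": 43.3,"dy": -27.7},
  {"dx": 43.3,"dy": -27.7},
  {"dx": 43.3,"dy": -27.7},
  {"dx": 43.3,"dy": -27.7},
  {"dx": 43.3,"dy": -27.7},
  {"dx": 43.3,"dy": -27.7},
  {"dx": 43.3,"dy": -27.7},
  {"rz": -10.6},
  {"rz": -10.6},
  {"rz": -10.6},
  {"rz": -10.6},
  {"rz": -10.6},
  {"rz": -10.6},
  {},
])

```text
invalid input at $.moves[0]: expected keys rx, ry, rz, dx, dy, dz, gripper
```

```bash
python3 - <<'E'
from h import *
o=r.get_obs(); print(o["tcp_pos"],o["joints"],o["grip_width"],Ro.from_rotvec(o["orientation"]).as_matrix().round(3))
i=r.camera_info("wrist"); im=r.grab_frame("wrist"); print(i)
np.save("wi.npy",[i],allow_pickle=True)
cv2.imwrite("pics/w1.png",im)
E
```

```text
[ 0.27366159 -0.61648367  0.25241639] [ 1.04489093  0.47772738  0.02235507  1.55635283 -0.01148797  1.10932185
 -0.08308479] 0.08529213428388609 [[ 0.914  0.406 -0.001]
 [ 0.406 -0.914  0.001]
 [-0.    -0.002 -1.   ]]
{'mtx': array([[371.64829954,   0.        , 326.98520287],
       [  0.        , 371.64829954, 243.1327036 ],
       [  0.        ,   0.        ,   1.        ]]), 'rvec': array([-2.42363463,  1.57662646,  0.2320131 ]), 'tvec': array([-0.67331971, -0.03668278,  0.37917661])}
```

View pics/w1.png

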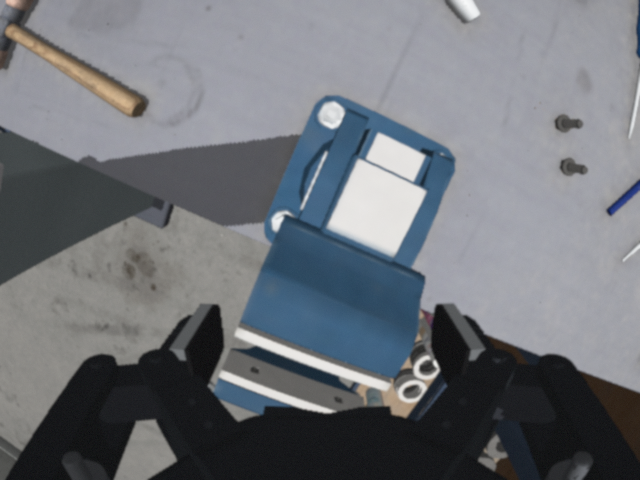

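The move call needs every key in each row, so it didn't run. The wrist view shows a blue vise below the gripper, so I'll rise a little first.

Call:
step_arm([
  {"rx": 0,"ry": 0,"rz": 0,"dx": 0,"dy": 0,"dz": -40,"gripper": 1},
  {"rx": 0,"ry": 0,"rz": 0,"dx": 20,"dy": -13,"dz": 0,"gripper": -1},
  {"rx": 0,"ry": 0,"rz": 0,"dx": 43.3,"dy": -27.7,"dz": 0,"gripper": -1},
  {"rx": 0,"ry": 0,"rz": 0,"dx": 43.3,"dy": -27.7,"dz": 0,"gripper": -1},
  {"rx": 0,"ry": 0,"rz": 0,"dx": 43.3,"dy": -27.7,"dz": 0,"gripper": -1},
  {"rx": 0,"ry": 0,"rz": 0,"dx": 43.3,"dy": -27.7,"dz": 0,"gripper": -1},
  {"rx": 0,"ry": 0,"rz": 0,"dx": 43.3,"dy": -27.7,"dz": 0,"gripper": -1},
  {"rx": 0,"ry": 0,"rz": 0,"dx": 43.3,"dy": -27.7,"dz": 0,"gripper": -1},
  {"rx": 0,"ry": 0,"rz": 0,"dx": 43.3,"dy": -27.7,"dz": 0,"gripper": -1},
  {"rx": 0,"ry": 0,"rz": 0,"dx": 43.3,"dy": -27.7,"dz": 0,"gripper": -1},
  {"rx": 0,"ry": 0,"rz": 0,"dx": 43.3,"dy": -27.7,"dz": 0,"gripper": -1},
  {"rx": 0,"ry": 0,"rz": 0,"dx": 43.3,"dy": -27.7,"dz": 0,"gripper": -1},
  {"rx": 0,"ry": 0,"rz": -10.6,"dx": 0,"dy": 0,"dz": 0,"gripper": -1},
  {"rx": 0,"ry": 0,"rz": -10.6,"dx": 0,"dy": 0,"dz": 0,"gripper": -1},
  {"rx": 0,"ry": 0,"rz": -10.6,"dx": 0,"dy": 0,"dz": 0,"gripper": -1},
  {"rx": 0,"ry": 0,"rz": -10.6,"dx": 0,"dy": 0,"dz": 0,"gripper": -1},
  {"rx": 0,"ry": 0,"rz": -10.6,"dx": 0,"dy": 0,"dz": 0,"gripper": -1},
  {"rx": 0,"ry": 0,"rz": -10.6,"dx": 0,"dy": 0,"dz": 0,"gripper": -1},
  {"rx": 0,"ry": 0,"rz": 0,"dx": 0,"dy": 0,"dz": 40,"gripper": -1},
  {"rx": 0,"ry": 0,"rz": 0,"dx": 0,"dy": 0,"dz": 0,"gripper": -1},
])

```text
clock: 2.65
tcp_pos: [0.5678, -0.1672, 0.2501]
orientation: [-2.264, -2.17, 0.006]
contact_force: [0.2, 0.7, 0.2]
grip_width: -0.0
gripper_force: 0.0
```

```bash
python3 - <<'E'
from h import *
o=r.get_obs(); print(o["tcp_pos"],o["joints"],o["grip_width"],Ro.from_rotvec(o["orientation"]).as_matrix().round(3))
i=r.camera_info("wrist"); im=r.grab_frame("wrist")
cv2.imwrite("pics/w2.png",im)
hs=cv2.cvtColor(im,cv2.COLOR_BGR2HSV); H,S,V=[hs[...,k].astype(int) for k in range(3)]
c=blob(((H<6)|(H>174))&(S>150)&(V>100)); print("cap",cen(c),cv2.contourArea(c),cv2.boundingRect(c),cast("wrist",cen(c),.134,i))
E
```

```text
[ 0.56778136 -0.16724455  0.2501029 ] [ 0.4891201   0.37712781 -0.3952831   1.73744431  0.16164909  1.06629359
 -0.00305558] -4.618580161086474e-05 [[ 0.042  0.999 -0.007]
 [ 0.999 -0.042  0.002]
 [ 0.001 -0.007 -1.   ]]
cap [331.34251607 247.08854782] 1270.5 (312, 220, 40, 49) [[ 0.56942583 -0.16701843  0.134     ]]
```

View pics/w2.png

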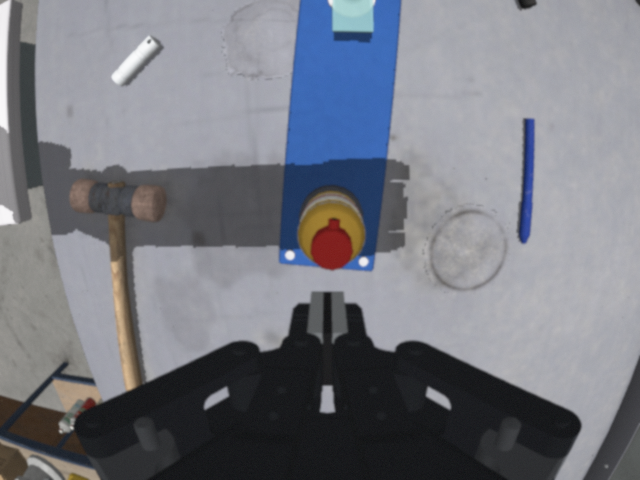

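The red cap sits at about (331,249), nearly under the fingers. I'll centre on it and descend.

Call:
step_arm([
  {"rx": 0,"ry": 0,"rz": 0,"dx": -2,"dy": 1.6,"dz": 30,"gripper": -1},
  {"rx": 0,"ry": 0,"rz": 0,"dx": 0,"dy": 0,"dz": 40,"gripper": -1},
  {"rx": 0,"ry": 0,"rz": 0,"dx": 0,"dy": 0,"dz": 15,"gripper": -1},
  {"rx": 0,"ry": 0,"rz": 0,"dx": 0,"dy": 0,"dz": 0,"gripper": -1},
  {"rx": 0,"ry": 0,"rz": 0,"dx": 0,"dy": 0,"dz": 6,"gripper": -1},
  {"rx": 0,"ry": 0,"rz": 0,"dx": 0,"dy": 0,"dz": 3,"gripper": -1},
  {"rx": 0,"ry": 0,"rz": 0,"dx": 0,"dy": 0,"dz": 3,"gripper": -1},
  {"rx": 0,"ry": 0,"rz": 0,"dx": 0,"dy": 0,"dz": 0,"gripper": -1},
])

```text
clock: 3.7
tcp_pos: [0.5722, -0.1703, 0.1567]
orientation: [2.268, 2.173, 0.001]
contact_force: [-0.5, -0.3, 1.7]
grip_width: 0.0002
gripper_force: 1.0
```

Call:
step_arm([
  {"rx": 0,"ry": 0,"rz": 0,"dx": 0,"dy": 0,"dz": 3,"gripper": -1},
  {"rx": 0,"ry": 0,"rz": 0,"dx": 0,"dy": 0,"dz": 3,"gripper": -1},
  {"rx": 0,"ry": 0,"rz": 0,"dx": 0,"dy": 0,"dz": 0,"gripper": -1},
])

```text
clock: 4.08
tcp_pos: [0.5722, -0.1703, 0.1511]
orientation: [2.268, 2.172, 0.001]
contact_force: [-0.7, 0.4, 7.6]
grip_width: -0.0001
gripper_force: 4.2
```

Call:
step_arm([
  {"rx": 0,"ry": 0,"rz": 0,"dx": 0,"dy": 0,"dz": 2,"gripper": -1},
  {"rx": 0,"ry": 0,"rz": 0,"dx": 0,"dy": 0,"dz": 0,"gripper": -1},
  {"rx": 0,"ry": 0,"rz": 0,"dx": 0,"dy": 0,"dz": 0,"gripper": -1},
])

```text
clock: 4.45
tcp_pos: [0.5724, -0.1703, 0.1508]
orientation: [2.268, 2.172, 0.0]
contact_force: [-6.3, 1.7, 21.0]
grip_width: -0.0006
gripper_force: 10.6
```

The cap is fully down: force rose to 21 N with no further travel. I'll release it and go towards the slide with the gripper open.

Call:
step_arm([
  {"rx": 0,"ry": 0,"rz": 0,"dx": 0,"dy": 0,"dz": -10,"gripper": -1},
  {"rx": 0,"ry": 0,"rz": 0,"dx": 0,"dy": 0,"dz": -20,"gripper": -1},
  {"rx": 0,"ry": 0,"rz": 0,"dx": 0,"dy": 0,"dz": -40,"gripper": -1},
  {"rx": 0,"ry": 0,"rz": 0,"dx": 30,"dy": 5,"dz": -10,"gripper": -1},
  {"rx": 0,"ry": 0,"rz": 0,"dx": 50,"dy": 10,"dz": 0,"gripper": 1},
  {"rx": 0,"ry": 0,"rz": 0,"dx": 50,"dy": 10,"dz": 0,"gripper": 1},
  {"rx": 0,"ry": 0,"rz": 0,"dx": 20,"dy": 3,"dz": 0,"gripper": 1},
  {"rx": 0,"ry": 0,"rz": 0,"dx": 0,"dy": 0,"dz": 0,"gripper": 1},
  {"rx": 0,"ry": 0,"rz": 0,"dx": 0,"dy": 0,"dz": 0,"gripper": 1},
])

```text
clock: 5.58
tcp_pos: [0.6058, -0.024, 0.2278]
orientation: [2.271, 2.17, -0.003]
contact_force: [0.5, -0.4, -0.6]
grip_width: 0.0854
gripper_force: 0.0
```

```bash
python3 - <<'E'
from h import *
o=r.get_obs(); print(o["tcp_pos"],o["grip_width"],Ro.from_rotvec(o["orientation"]).as_matrix().round(3))
i=r.camera_info("wrist"); im=r.grab_frame("wrist")
cv2.imwrite("pics/w3.png",im)
hs=cv2.cvtColor(im,cv2.COLOR_BGR2HSV); H,S,V=[hs[...,k].astype(int) for k in range(3)]
H[300:]=0;V[300:]=0
for n,m in (("clear",(H>75)&(H<100)&(S>40)&(V>90)),("frost",(S<40)&(V>190))):
    c=blob(m); b=cv2.boxPoints(cv2.minAreaRect(c)); print(n,cen(c),cv2.contourArea(c),cast("wrist",cen(c),.045,i),"\n",cast("wrist",b,.045,i).round(4))
t=r.grab_frame("top"); cv2.imwrite("pics/t3.png",t)
E
```

```text
[ 0.60578006 -0.02397091  0.22782276] 0.08536356001884725 [[ 0.046  0.999 -0.001]
 [ 0.999 -0.046 -0.001]
 [-0.001 -0.001 -1.   ]]
clear [313.79382265 152.54457255] 3556.0 [[0.59727435 0.03559457 0.045     ]] 
 [[ 5.816e-01  7.220e-02  4.500e-02]
 [ 6.160e-01  7.030e-02  4.500e-02]
 [ 6.129e-01 -2.000e-04  4.500e-02]
 [ 5.774e-01  1.600e-03  4.500e-02]]
frost [553.53428962  25.89583333] 2440.0 [[0.82205183 0.15735452 0.045     ]] 
 [[0.766  0.1738 0.045 ]
 [0.877  0.1967 0.045 ]
 [0.8669 0.1225 0.045 ]
 [0.7601 0.1087 0.045 ]]
```

View pics/w3.png

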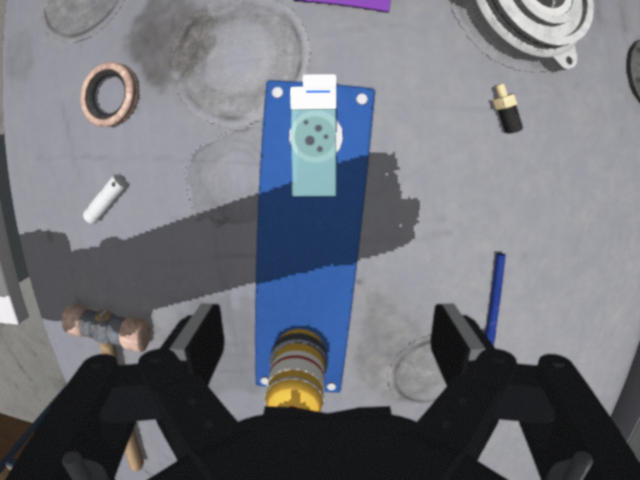

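The slide is where the top view had it and the tool is aligned. Part of the post shows beside the slide, so I'll take a closer look before lowering the fingers past it.

```bash
python3 - <<'E'
import cv2,numpy as np
w=cv2.imread("pics/w3.png")[65:215,240:390]; t=cv2.imread("pics/t3.png")[210:270,320:380]
cv2.imwrite("pics/z3.png",np.hstack([cv2.resize(w,(400,400),interpolation=cv2.INTER_CUBIC),cv2.resize(t,(400,400),interpolation=cv2.INTER_CUBIC)]))
E
```

```text
(no output)
```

View pics/z3.png

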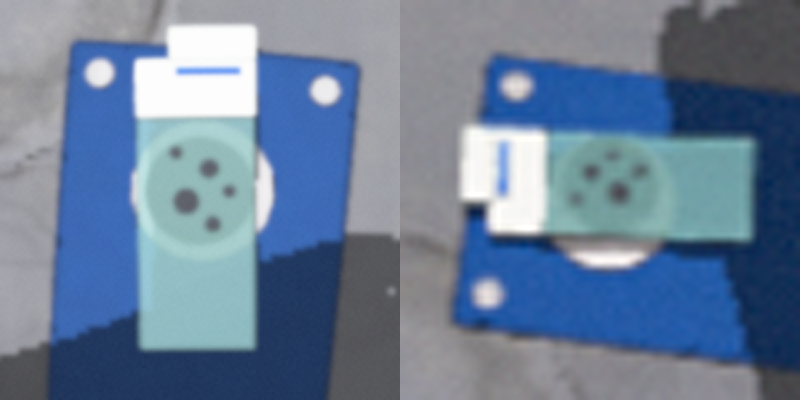

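The white part is a wider foot low on the post, and the ring is printed on the slide. I'll grip about 29 mm behind the centre (slide x ≈ -29 mm), which clears both the foot and the frosted end.

Call:
step_arm([
  {"rx": 0,"ry": 0,"rz": 0,"dx": 22,"dy": -5.6,"dz": 0,"gripper": 1},
  {"rx": 0,"ry": 0,"rz": 0,"dx": 22,"dy": -5.6,"dz": 0,"gripper": 1},
  {"rx": 0,"ry": 0,"rz": 0,"dx": 0,"dy": 0,"dz": 40,"gripper": 1},
  {"rx": 0,"ry": 0,"rz": 0,"dx": 0,"dy": 0,"dz": 50,"gripper": 1},
  {"rx": 0,"ry": 0,"rz": 0,"dx": 0,"dy": 0,"dz": 50,"gripper": 1},
  {"rx": 0,"ry": 0,"rz": 0,"dx": 0,"dy": 0,"dz": 10,"gripper": 1},
  {"rx": 0,"ry": 0,"rz": 0,"dx": 0,"dy": 0,"dz": 0,"gripper": 1},
  {"rx": 0,"ry": 0,"rz": 0,"dx": 0,"dy": 0,"dz": 0,"gripper": 1},
])

```text
clock: 6.68
tcp_pos: [0.5985, 0.0228, 0.0805]
orientation: [2.268, 2.171, 0.004]
contact_force: [-0.5, 0.1, -0.2]
grip_width: 0.0857
gripper_force: 0.0
```

Call:
step_arm([
  {"rx": 0,"ry": 0,"rz": 0,"dx": -2,"dy": -1.8,"dz": 20,"gripper": 1},
  {"rx": 0,"ry": 0,"rz": 0,"dx": 0,"dy": 0,"dz": 13,"gripper": 1},
  {"rx": 0,"ry": 0,"rz": 0,"dx": 0,"dy": 0,"dz": 0,"gripper": 1},
  {"rx": 0,"ry": 0,"rz": 0,"dx": 0,"dy": 0,"dz": 0,"gripper": 1},
])

```text
clock: 7.18
tcp_pos: [0.5957, 0.0213, 0.0461]
orientation: [2.268, 2.173, 0.002]
contact_force: [0.2, 0.2, -0.1]
grip_width: 0.0851
gripper_force: 0.0
```

Call:
step_arm([
  {"rx": 0,"ry": 0,"rz": 0,"dx": 0,"dy": 0,"dz": 0,"gripper": 0.3},
  {"rx": 0,"ry": 0,"rz": 0,"dx": 0,"dy": 0,"dz": 0,"gripper": 0},
  {"rx": 0,"ry": 0,"rz": 0,"dx": 0,"dy": 0,"dz": 0,"gripper": -0.1},
  {"rx": 0,"ry": 0,"rz": 0,"dx": 0,"dy": 0,"dz": 0,"gripper": -0.2},
  {"rx": 0,"ry": 0,"rz": 0,"dx": 0,"dy": 0,"dz": 0,"gripper": -0.4},
  {"rx": 0,"ry": 0,"rz": 0,"dx": 0,"dy": 0,"dz": 0,"gripper": -1},
  {"rx": 0,"ry": 0,"rz": 0,"dx": 0,"dy": 0,"dz": 0,"gripper": -1},
  {"rx": 0,"ry": 0,"rz": 0,"dx": 0,"dy": 0,"dz": 0,"gripper": -1},
], grip_force=40)

```text
clock: 8.18
tcp_pos: [0.5952, 0.021, 0.0455]
orientation: [2.269, 2.173, 0.0]
contact_force: [-0.7, 0.2, 5.5]
grip_width: 0.0348
gripper_force: 39.5
```

The slide is gripped at 39.5 N with a 34.8 mm opening. Now I'll lift it and carry it over the panel.

Call:
step_arm([
  {"rx": 0,"ry": 0,"rz": 0,"dx": 0,"dy": 0,"dz": -5,"gripper": -1},
  {"rx": 0,"ry": 0,"rz": 0,"dx": 0,"dy": 0,"dz": -15,"gripper": -1},
  {"rx": 0,"ry": 0,"rz": 0,"dx": 0,"dy": 0,"dz": -30,"gripper": -1},
  {"rx": 0,"ry": 0,"rz": 0,"dx": 0,"dy": 0,"dz": -40,"gripper": -1},
  {"rx": 0,"ry": 0,"rz": 0,"dx": 0,"dy": 0,"dz": -40,"gripper": -1},
  {"rx": 0,"ry": 0,"rz": 0,"dx": 0,"dy": 0,"dz": -20,"gripper": -1},
  {"rx": 0,"ry": 0,"rz": 0,"dx": 0,"dy": 0,"dz": 0,"gripper": -1},
])

```text
clock: 9.05
tcp_pos: [0.5957, 0.021, 0.1967]
orientation: [2.267, 2.172, 0.003]
contact_force: [-0.1, -0.7, -0.5]
grip_width: 0.0352
gripper_force: 39.8
```

Call:
step_arm([
  {"rx": 0,"ry": 0,"rz": 0,"dx": 20,"dy": -7,"dz": 0,"gripper": -1},
  {"rx": 0,"ry": 0,"rz": 0,"dx": 37,"dy": -13,"dz": 0,"gripper": -1},
  {"rx": 0,"ry": 0,"rz": 0,"dx": 37,"dy": -13,"dz": 0,"gripper": -1},
  {"rx": 0,"ry": 0,"rz": 0,"dx": 37,"dy": -13,"dz": 0,"gripper": -1},
  {"rx": 0,"ry": 0,"rz": 0,"dx": 37,"dy": -13,"dz": 0,"gripper": -1},
  {"rx": 0,"ry": 0,"rz": 0,"dx": 37,"dy": -13,"dz": 0,"gripper": -1},
  {"rx": 0,"ry": 0,"rz": 0,"dx": 37,"dy": -13,"dz": 0,"gripper": -1},
  {"rx": 0,"ry": 0,"rz": 0,"dx": 37,"dy": -13,"dz": 0,"gripper": -1},
  {"rx": 0,"ry": 0,"rz": 0,"dx": 37,"dy": -13,"dz": 0,"gripper": -1},
  {"rx": 0,"ry": 0,"rz": 0,"dx": 37,"dy": -13,"dz": 0,"gripper": -1},
  {"rx": 0,"ry": 0,"rz": 10,"dx": 0,"dy": 0,"dz": 0,"gripper": -1},
  {"rx": 0,"ry": 0,"rz": 10,"dx": 0,"dy": 0,"dz": 0,"gripper": -1},
  {"rx": 0,"ry": 0,"rz": 10,"dx": 0,"dy": 0,"dz": 0,"gripper": -1},
  {"rx": 0,"ry": 0,"rz": 10,"dx": 0,"dy": 0,"dz": 0,"gripper": -1},
  {"rx": 0,"ry": 0,"rz": 10,"dx": 0,"dy": 0,"dz": 0,"gripper": -1},
  {"rx": 0,"ry": 0,"rz": 10,"dx": 0,"dy": 0,"dz": 0,"gripper": -1},
  {"rx": 0,"ry": 0,"rz": 10,"dx": 0,"dy": 0,"dz": 0,"gripper": -1},
  {"rx": 0,"ry": 0,"rz": 10,"dx": 0,"dy": 0,"dz": 0,"gripper": -1},
  {"rx": 0,"ry": 0,"rz": 0,"dx": 0,"dy": 0,"dz": 0,"gripper": -1},
])

```text
clock: 11.42
tcp_pos: [0.4842, 0.3797, 0.1935]
orientation: [3.133, 0.212, -0.004]
contact_force: [1.1, 0.1, -0.1]
grip_width: 0.0349
gripper_force: 39.8
```

Call:
step_arm([
  {"rx": 0,"ry": 5,"rz": 0,"dx": 0,"dy": 0,"dz": 0,"gripper": -1},
  {"rx": 0,"ry": 10,"rz": 0,"dx": 0,"dy": 0,"dz": 0,"gripper": -1},
  {"rx": 0,"ry": 10,"rz": 0,"dx": 0,"dy": 0,"dz": 0,"gripper": -1},
  {"rx": 0,"ry": 5,"rz": 0,"dx": 0,"dy": 0,"dz": 0,"gripper": -1},
  {"rx": 0,"ry": 0,"rz": 0,"dx": 0,"dy": 0,"dz": 0,"gripper": -1},
  {"rx": 0,"ry": 0,"rz": 0,"dx": 0,"dy": 0,"dz": 0,"gripper": -1},
])

```text
clock: 12.18
tcp_pos: [0.4867, 0.3792, 0.1949]
orientation: [-3.004, -0.198, -0.784]
contact_force: [-0.4, -0.2, -0.4]
grip_width: 0.0349
gripper_force: 39.9
```

```bash
cat > goal.py <<'E'
from h import *
import sys
C=np.array([.512,.382,.158]); u=np.array([.9915,.13,0]); u/=np.linalg.norm(u); Z=np.array([0,0,1.])
c,s=np.cos(np.pi/6),np.sin(np.pi/6); tx=c*u+s*Z; tz=s*u-c*Z; G=np.c_[tx,np.cross(tz,tx),tz]
T=C-.0286*tx-.003*tz
o=r.get_obs(); M=Ro.from_rotvec(o["orientation"])
print(o["clock"],o["tcp_pos"],o["grip_width"],o["gripper_force"],o["joints"].round(2))
print("shift mm",(M.inv().apply(T-o["tcp_pos"])*1e3).round(1),"turn deg",np.rad2deg((M.inv()*Ro.from_matrix(G)).as_rotvec()).round(1))
E
python3 goal.py; python3 - <<'E'
from h import *
cv2.imwrite("pics/w4.png",np.hstack([cv2.resize(r.grab_frame("wrist"),(400,300)),cv2.resize(r.grab_frame("top")[200:350,100:300],(400,300))]))
E
```

```text
12.175 [0.48667763 0.37923153 0.19486002] 0.03492498534233309 39.86555099487305 [-1.09  0.31  0.18  2.08  0.7   0.49 -2.95]
shift mm [-24.4   0.4  42. ] turn deg [0.1 0.8 0.1]
```

View pics/w4.png

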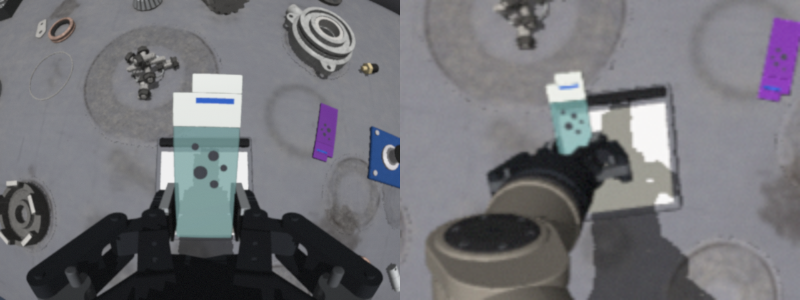

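The slide is held with the frosted end away from the robot, tipped up and square to the bar. Joint 7 is close to its limit, so I'll make the final shift gently.

Call:
step_arm([
  {"rx": 0,"ry": 0,"rz": 0,"dx": -6,"dy": 0,"dz": 10,"gripper": -1},
  {"rx": 0,"ry": 0,"rz": 0,"dx": -6,"dy": 0,"dz": 10,"gripper": -1},
  {"rx": 0,"ry": 0,"rz": 0,"dx": 0,"dy": 0,"dz": 0,"gripper": -1},
  {"rx": 0,"ry": 0,"rz": 0,"dx": 0,"dy": 0,"dz": 0,"gripper": -1},
])

```text
clock: 12.78
tcp_pos: [0.4873, 0.378, 0.1721]
orientation: [-3.004, -0.193, -0.786]
contact_force: [0.2, -0.3, -0.3]
grip_width: 0.0351
gripper_force: 39.8
```

```bash
python3 goal.py; python3 - <<'E'
from h import *
print(r.get_obs()["joints"][6])
E
```

```text
12.775 [0.4872512  0.3779568  0.17211722] 0.035056964904491415 39.84813094139099 [-1.2   0.36  0.32  2.11  0.67  0.41 -2.95]
shift mm [-13.7  -0.8  21.9] turn deg [ 0.1  0.7 -0.1]
-2.9509006225187098
```

Call:
step_arm([
  {"rx": 0,"ry": 0.6,"rz": 0,"dx": -5,"dy": 0,"dz": 8,"gripper": -1},
  {"rx": 0,"ry": 0,"rz": 0,"dx": -5,"dy": 0,"dz": 8,"gripper": -1},
  {"rx": 0,"ry": 0,"rz": 0,"dx": -3,"dy": 0,"dz": 5,"gripper": -1},
  {"rx": 0,"ry": 0,"rz": 0,"dx": 0,"dy": 0,"dz": 0,"gripper": -1},
  {"rx": 0,"ry": 0,"rz": 0,"dx": 0,"dy": 0,"dz": 0,"gripper": -1},
  {"rx": 0,"ry": 0,"rz": 0,"dx": 0,"dy": 0,"dz": 0,"gripper": -1},
])

```text
clock: 13.52
tcp_pos: [0.4855, 0.3784, 0.1474]
orientation: [-2.998, -0.195, -0.802]
contact_force: [0.8, 0.5, -0.5]
grip_width: 0.0349
gripper_force: 39.9
```

```bash
python3 goal.py; python3 - <<'E'
from h import *
o=r.get_obs();print(o["joints"][6],o["qvel"].round(3))
a=cv2.resize(cv2.imread("pics/top0.png")[230:325,165:255],(400,422),interpolation=cv2.INTER_CUBIC)
b=cv2.resize(r.grab_frame("scene")[240:400,140:292],(400,422),interpolation=cv2.INTER_CUBIC)
cv2.imwrite("pics/p5.png",np.hstack([a,b]))
E
```

```text
13.525 [0.48552201 0.37839097 0.14739368] 0.03486339679538428 39.86181557178497 [-1.33  0.42  0.47  2.14  0.64  0.31 -2.95]
shift mm [-0.2 -0.1  1.2] turn deg [0.1 0.  0. ]
-2.9491269087354364 [-0.003  0.001  0.002  0.003  0.001 -0.001 -0.001]
```

View pics/p5.png

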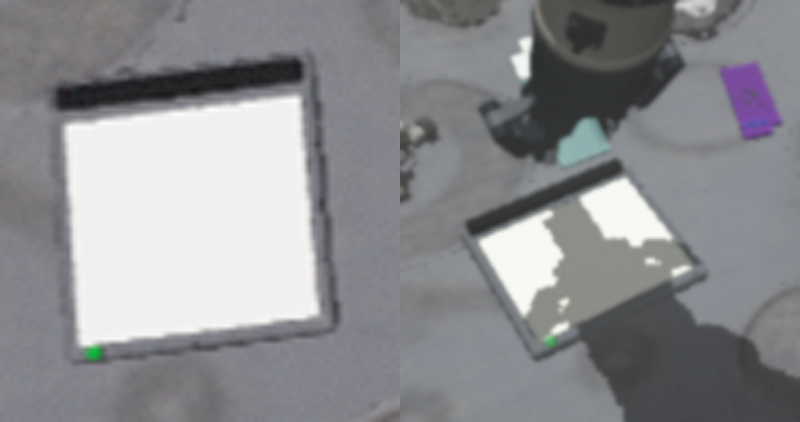

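The panel's outline in the crop averages to about (208.5,276.6) in the top image. I'll check that against my assumed middle.

```bash
python3 - <<'E'
from h import *
q=np.array([[55,85],[312,58],[335,325],[72,360]])/4.444+[165,230]
p=cast("top",q,.01);print(p.round(4),p.mean(0)); print(p[0]-p[3],p[1]-p[2])
E
```

```text
[[0.5763 0.4565 0.01  ]
 [0.5912 0.3209 0.01  ]
 [0.4497 0.303  0.01  ]
 [0.4312 0.4383 0.01  ]] [0.51210156 0.3796541  0.01      ]
[0.14507387 0.01816119 0.        ] [0.14155673 0.01791843 0.        ]
```

The middle agrees within about 2 mm and the arm is still, so I'll hand it in.

```bash
python3 -c "
from bench import r
print(r.hand_in())"
```

```text
the job is handed in; nothing more can be done
None
```

I rinsed the slide and handed the job in at about 13.6 s with the slide held about 15 cm above the middle of the light panel, label up, square to the bar and frosted end tipped up 30° on the bar side; I did not look at the cap again after letting it go.

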